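Clear the jar off the push-to-open lid and pop the lid ajar

ROBOT

A 6-joint arm with a two-finger parallel gripper is mounted at the origin on the work surface. World frame = base frame: x ahead of the robot, y to its left, z up, the work surface at z = 0. Lengths are in m, angles in rad, forces in N, time in s.
With the tool pointing down it reaches from about 0.375 to 0.9 m from the base axis. Payload 3.1 kg.
Tool frame: the origin (TCP) lies at the very end of the fingers, on their centre line; the grasp point (between the pads) lies 19 mm behind it; x points along the fingers, y is the direction in which the jaws open and shut, and the axes are right-handed (so a half turn about x gives the same grasp; the last joint's range is limited). The gripper opens to 85 mm and grips with 20 to 120 N. Pads are 22 mm wide; open, the fingers measure 114 mm over their backs; the gripper's body (76 mm by 85 mm) begins 54 mm behind the grasp point. The pads swing forward as they close: fully open they stand 13 mm farther back than shut.
Start: joints at [-1.419, 0.527, 1.433, -0, 1.181, -0.178], TCP at [0.203, -0.591, 0.231] pointing down, gripper open.
Joint ranges: [-3.08, 3.08], [-0.75, 2.2], [0.22, 2.44], [-1.43, 4.57], [0, 2.65], [-2.85, 2.85]. Speed limits (rad/s): [2.79, 2.79, 3.14, 3.14, 3.14, 3.14].

INTERFACE

Orientations are given as a unit quaternion [x, y, z, w].
In Python, from station import sense, snapshot, camera_model, sign_off gives the robot as it stands.
- The arm moves only by the tool step_arm, never from a script. Its argument "increments" is one flat list of numbers, 5 for each row, row after row: the shift along the tool's x, y, z in units of 60 mm (1.0 is 60 mm), then the turn about the tool's x in units of 5 degrees (1.0 is 5 degrees), then the closure, from 0 (fully open) to 1 (shut). A call has exactly 5 rows; each row is the pose to reach, as a shift and turn from the pose measured when the call began, along the tool's axes at that moment; what a row does not reach only later rows make up. A row lasts 1/8 s, in which the tool goes at most 62.5 mm and 10.7 degrees, less where a joint would pass 70% of its speed; a pose out of reach is approached as far as the arm can. A call with a gripper value outside its range is refused whole. The fingers move at their own pace and stop on an object; "grip_force" is the grip in N (left out, the last holds). Time passes only in rows, so rows that repeat a pose let the fingers close, or fill a call up. It gives the time, the measured TCP pose, the force and the opening at its end, in the units of the state.
- sense(): the state, without advancing time (a new reading comes with each control period).
- snapshot(name): name is "side" or "top"; returns the picture (400x640x3 uint8, blue, green, red); there is no depth.
- camera_model(name): a dict with "vertical_fov" (degrees; the focal length in pixels is half the picture's height over the tangent of half this angle, whatever the lens; pixels are square), "cx", "cy" (the principal point, pixels), "R" (3x3) and "t" (3): a world point X has camera coordinates R X + t. Camera axes: x right, y down, z forward; pixel columns grow to the right and rows downward; lengths in m; the calibration is good to about 2 mm. A picture is of the moment at which its call begins. camera_model takes no time and is no camera call.
- sign_off(): hands the job in, once; it reports no verdict.
The state is a dict: "t": time; "q": joint angles; "qd": joint speeds; "tau": joint torques, N m; "tcp_pos": TCP position; "tool_rot": TCP orientation; "force": force on the tool from outside, world axes, zero at the start; "ft_torque": the same for the moment, N m; "finger_gap": opening from 0.0 (shut) to 1.0 (fully open).
Only numpy, scipy, OpenCV 4.12 (cv2) and the standard library are available. Lean on these libraries where they do the work, as an engineer would, in place of code of your own. Each camera call takes 0.05 s, during which the arm holds its last target. There are 200 camera calls.

TASK

The little ceramic jar has been left standing on the push-to-open lid of the larger wooden box. Without picking it up, push the jar gently sideways with the fingertips until it stands wholly on the fixed ledge beside the lid, then press the lid's front edge down until its catch lets go, and take the hand away so that the spring lifts the lid ajar. Do not tip or lift the jar, leave the smaller box shut, and leave the other things where they are.

Things in the scene. Friction and masses are not known exactly. Their poses are not given: they have to be found in the camera images.
- bench: Larger low plywood box, fixed, 200 (its x) by 280 (its y) by 85 mm high; origin at the centre of its underside, z up, its front (-x side) towards the robot, turned a little about z. Its top is in two parts: over y from -140 to +36 mm a brown wooden push-to-open lid, whose top lies 85 mm up; over y from +38 to +140 mm a fixed plywood ledge, 2 mm lower (83 mm up).
- ledge (a point): Middle of the upper surface of the larger box's fixed ledge (200 by 102 mm); at x 0, y +88.5, z 83 mm in the box's frame.
- bench_lid_front (a point): Point on the upper face of the larger box's lid, midway along its front edge and 15 mm behind that edge; a good place to press. It moves with the lid. With the lid shut it lies at x -91, y -51.5, z 85 mm in the box's frame.
- bench_lid (a joint): Angle of the larger box's lid, hinged along its far (+x) edge, 201 mm behind its front edge. 0 shut; grows as the front rises; negative pressed in. Pressing the front edge takes 5 to 7 N; the catch lets go about 4 mm down (-0.02 rad), the stop is 8 mm down (-0.04 rad). Let go, it then springs to rest ajar near 0.37 rad, its front edge 70 mm higher; it does not latch again.
- jar: Small white ceramic jar with a wooden twist cap, loose, about 140 g, 52 mm across and 58 mm high (the ceramic up to 42 mm, the cap 45 mm across above it); origin at the centre of its underside. It stands on the larger box's lid and slides when pushed low down.
- small_lid (a joint): Angle of the lid of the smaller box (150 by 150 mm, 70 mm high, same woods, no ledge, same kind of catch, hinged at its far edge). 0 shut; it must stay shut.
- small: The smaller box, fixed; origin at the centre of its underside.
- gear: Green acrylic gear, 74 mm across and 14 mm high, lying loose on the smaller box's lid; origin under its centre. To be left alone.
- egg: Walnut egg standing on a small flat foot, 47 mm across, 58 mm high, loose; origin under its centre. To be left alone.
- spinner: Pink silicone suction spinner with three lobes, 78 mm across, 34 mm high, loose; origin under its centre. To be left alone.
- fork: Aluminium tuning fork on a base 60 by 45 by 25 mm, 119 mm high in all, loose; origin under the base's centre. To be left alone.
Mind the look-alikes: they are no part of the job. Leave any yellow look-alike of the small alone.

How it is judged:
On the way, in this order (a step that is already met when the one before it is completed fails the run):
1. the jar stands on the larger box's fixed ledge, upright and still, the lid still latched (y of jar in the frame of bench between 0.062 and 0.128 m and x of jar in the frame of bench between -0.09 and 0.09 m and height (world z) of jar between 0.079 and 0.088 m and angle between jar's own z axis and vertical below 0.1 rad and linear speed of jar below 0.02 m/s and value of joint bench_lid between -0.012 and 0.03 rad), for 0.2 s.
2. the larger box's lid is pressed in (value of joint bench_lid below -0.015 rad).
3. the lid has sprung ajar (value of joint bench_lid above 0.25 rad), for 0.2 s.
At the end, for the whole second after the job is handed in: The larger box's lid rests ajar (0.25 to 0.6 rad), the jar stands upright and still on the fixed ledge (its centre 62 to 128 mm to +y of the box's middle and within 90 mm along x), the smaller box is shut and each other loose thing is within 30 mm of its start (value of joint bench_lid between 0.25 and 0.6 rad and velocity of joint bench_lid between -0.1 and 0.1 rad/s and y of jar in the frame of bench between 0.062 and 0.128 m and x of jar in the frame of bench between -0.09 and 0.09 m and height (world z) of jar between 0.079 and 0.088 m and angle between jar's own z axis and vertical below 0.1 rad and linear speed of jar below 0.02 m/s and value of joint small_lid below 0.03 rad and distance of each of egg, spinner, fork, gear from where it was at the start of the episode below 0.03 m); the robot touches nothing.
It fails at once if the jar is lifted more than 15 mm off the lid (height (world z) of jar above 0.1 m).
It fails at once if the jar is tipped over or falls from the box (angle between jar's own z axis and vertical above 0.5 rad or height (world z) of jar below 0.06 m).
It fails at once if the smaller box is opened (value of joint small_lid above 0.06 rad).
It fails at once if another thing is moved more than 30 mm (distance of any of egg, spinner, fork, gear from where it was at the start of the episode above 0.03 m).
It also fails if it takes over 45 s, if anything falls off the work surface, if the arm or the gripper's body presses on something with over 40 N, if the wrist force passes 120 N, or if a joint passes its speed limit or range.

## Working session

There is one attempt and no reset: what is moved stays moved. The work goes in short steps, Python scripts to look and compute and a tool call to move; the robot and the scene stay as the last step left them, time stands still between calls to the robot, and variables do not carry over. Pictures are saved under pics/ and viewed, about 8 in all and at most 12, crops included, and the job is handed in when it is done.

Besides the shell and the picture viewer there is one more tool, called after "Emit:" by a JSON object that holds its "api" and its "payload", one argument or row to a line. step_arm: Moves the arm, as the interface text tells. Its arguments: {"type":"object","properties":{"increments":{"type":"array","items":{"type":"number"}},"grip_force":{"type":"number"}},"required":["increments"]}

```bash
mkdir -p pics && python3 - <<'E'
from station import *
import cv2,numpy as np
for n in("side","top"):
    cv2.imwrite(f"pics/{n}0.png",snapshot(n)); m=camera_model(n); print(n,m)
print(sense())
E
```

```text
side {'vertical_fov': 47.80514770190556, 'cx': 310.5800519134504, 'cy': 203.4085367884187, 'R': array([[-0.78436557, -0.62012697,  0.01460106],
       [-0.4829421 ,  0.59573717, -0.64176643],
       [ 0.38927828, -0.51043096, -0.76676115]]), 't': array([0.39410967, 0.37478847, 0.99457297])}
top {'vertical_fov': 50.226987122244815, 'cx': 325.573442792151, 'cy': 196.8621594237793, 'R': array([[-0.02205427, -0.99950706,  0.02234394],
       [-0.99225541,  0.01915066, -0.12272915],
       [ 0.12224075, -0.0248776 , -0.99218864]]), 't': array([-0.08224719,  0.57091103,  1.07909581])}
{'t': 0.1, 'q': array([-1.41847156e+00,  5.28421076e-01,  1.43376493e+00, -4.30067762e-06,
        1.18141754e+00, -1.78529339e-01]), 'qd': array([ 0.00040066, -0.00149791, -0.0021624 , -0.00162851, -0.00075452,
        0.00218669]), 'tau': array([-1.62967635e-04, -4.43306530e+01, -1.78586859e+01, -1.31200932e-04,
        3.88745946e-03, -1.28420103e-05]), 'tcp_pos': array([ 0.20294177, -0.59045223,  0.23040501]), 'tool_rot': array([ 0.69746091,  0.11715322, -0.69744509,  0.11573139]), 'force': array([-0.58235447,  0.01647034,  0.23992869]), 'ft_torque': array([ 0.04089607, -0.03281979,  0.02571964]), 'finger_gap': 1.00003292050187}
```

View pics/top0.png

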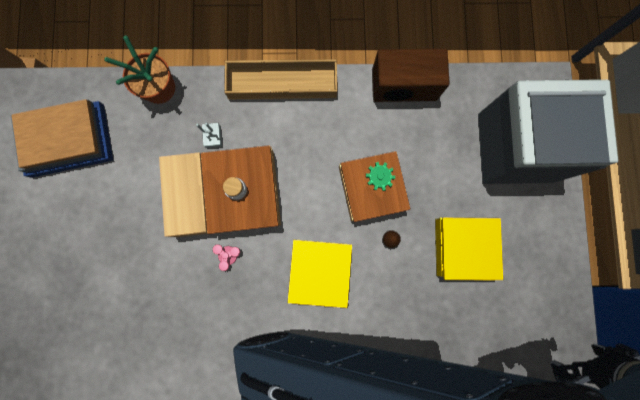

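View pics/side0.png

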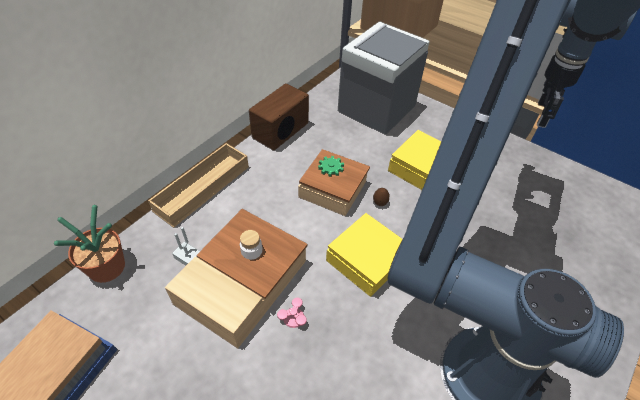

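The top view shows the larger box, with corners near (160,156), (271,147), (281,229) and (165,237) and the pale ledge on the left. The jar cap is at (235,188). Possible confusions are the smaller box (375,187), the yellow boxes (320,273) and (471,249), and the brown egg (391,239), spinner (226,257) and fork (210,134). The only jar is the one on the large brown lid. I'll check it in a crop.

```bash
python3 - <<'E'
import cv2,numpy as np
a=cv2.imread("pics/top0.png")[115:285,145:300]; b=cv2.imread("pics/side0.png")[200:350,160:320]
a=cv2.resize(a,(390*155//170*1+0,390),interpolation=cv2.INTER_CUBIC) if 0 else cv2.resize(a,None,fx=3.5,fy=3.5,interpolation=cv2.INTER_CUBIC)
cv2.imwrite("pics/crop_t.png",a)
cv2.imwrite("pics/crop_s.png",cv2.resize(b,None,fx=4,fy=4,interpolation=cv2.INTER_CUBIC)[:600])
E
```

```text
(no output)
```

View pics/crop_t.png

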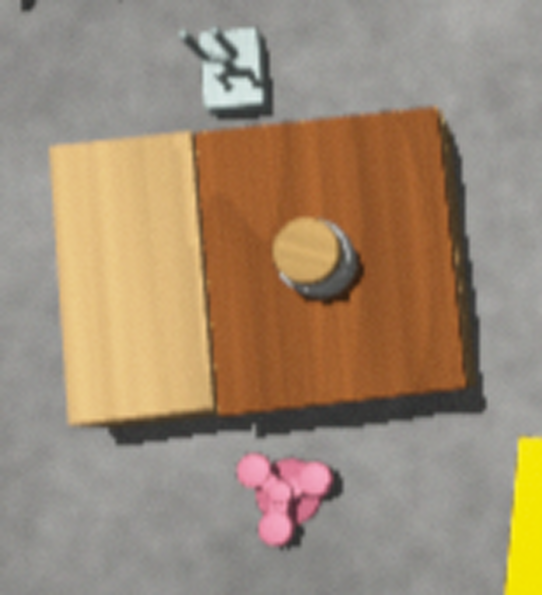

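View pics/crop_s.png

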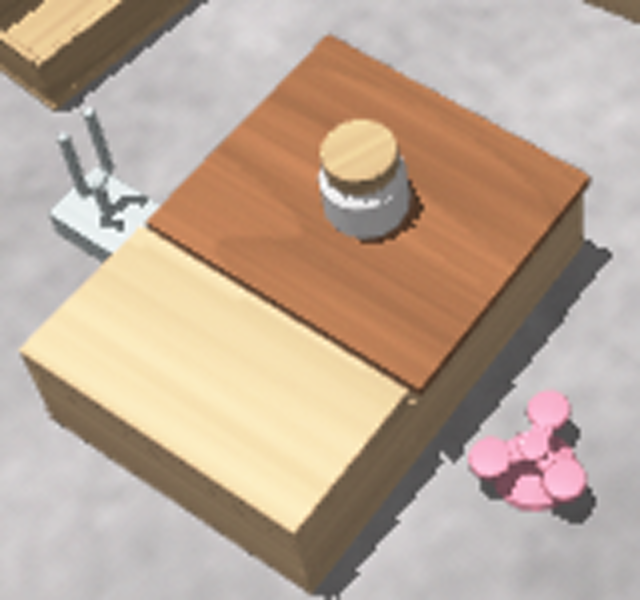

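```bash
cat > h.py <<'E'
import numpy as np
from station import *
from scipy.spatial.transform import Rotation as Ro
from scipy.optimize import least_squares
def ray(n,u,v):
    m=camera_model(n); f=200/np.tan(np.radians(m["vertical_fov"])/2)
    d=m["R"].T@np.array([(u-m["cx"])/f,(v-m["cy"])/f,1]); return -m["R"].T@m["t"],d
def onz(n,u,v,z):
    o,d=ray(n,u,v); return (o+d*(z-o[2])/d[2])
def ct(u,v): return ("top",145+u/3.5-.36,115+v/3.5-.36)
def cs(u,v): return ("side",160+u/4-.375,200+v/4-.375)
E
python3 - <<'E'
from h import *
obs=[(ct(50,146),(.1,.14,.083)),(ct(70,425),(-.1,.14,.083)),(ct(193,133),(.1,.037,.084)),(ct(214,414),(-.103,.037,.084)),
(ct(466,386),(-.106,-.14,.085)),(ct(438,108),(.098,-.14,.085)),
(cs(22,352),(.1,.14,.083)),(cs(296,530),(-.1,.14,.083)),(cs(146,228),(.1,.037,.084)),(cs(420,391),(-.106,.037,.085)),(cs(590,180),(-.106,-.14,.085)),(cs(330,36),(.098,-.14,.085))]
W=np.array([onz(*a,b[2])[:2] for a,b in obs]);B=np.array([b[:2] for a,b in obs])
def f(p):
    c,s=np.cos(p[2]),np.sin(p[2]); return (B@np.array([[c,s],[-s,c]])+p[:2]-W).ravel()
r=least_squares(f,[.5,.1,0]); p=r.x; print("bench",p.round(4)); print((r.fun.reshape(-1,2)*1000).round(1).tolist())
Rt=np.array([[np.cos(p[2]),-np.sin(p[2])],[np.sin(p[2]),np.cos(p[2])]])
for a in(ct(306,249),cs(359,151)):
    w=onz(*a,.143); print("jar",w.round(4),"bench",(Rt.T@(w[:2]-p[:2])).round(4))
for n,l in(("press",(-.091,-.0515)),("ledge",(0,.0885))): print(n,(Rt@l+p[:2]).round(4))
s=sense(); print(Ro.from_quat(s["tool_rot"]).as_matrix().round(3))
print("spinner",onz(*ct(280,490),.03).round(3),"fork",onz(*ct(232,65),.025).round(3))
E
```

```text
bench [0.5849 0.1758 0.0943]
[[-2.5, 1.4], [-1.8, 1.6], [-0.4, 0.9], [-0.7, -0.8], [-2.9, -0.4], [-0.9, 0.3], [2.0, 0.4], [-0.7, 2.4], [4.5, -1.3], [0.0, 0.9], [1.5, -3.5], [2.0, -1.9]]
jar [0.5865 0.1285 0.143 ] bench [-0.0029 -0.0473]
jar [0.5833 0.1299 0.143 ] bench [-0.006  -0.0456]
press [0.4992 0.116 ]
ledge [0.5766 0.2639]
[[-0.     0.325 -0.946]
 [ 0.002 -0.946 -0.325]
 [-1.    -0.002 -0.   ]]
spinner [0.425 0.169 0.03 ] fork [0.748 0.208 0.025]
```

```bash
cat >> h.py <<'E'
P=np.array([.5849,.1758]);TH=.0943
def w(x,y): c,s=np.cos(TH),np.sin(TH); return np.array([c*x-s*y,s*x+c*y])+P
def inc(x,y,z,yaw=TH):
    s=sense(); R=Ro.from_quat(s["tool_rot"]).as_matrix(); d=np.r_[w(x,y),z]-s["tcp_pos"]
    c=np.arctan2(R[1,1],R[0,1]); t=-np.degrees((yaw-c+np.pi)%(2*np.pi)-np.pi)/5
    print("inc",(R.T@d/.06).round(2),"turn",round(t,2),"tilt",R[:,0].round(3),"F",s["force"].round(1),"gap",round(s["finger_gap"],3),"t",s["t"])
    b=s["tcp_pos"][:2]-P; c,q=np.cos(TH),np.sin(TH); print("tcp bench",round(c*b[0]+q*b[1],4),round(-q*b[0]+c*b[1],4),s["tcp_pos"][2].round(4))
E
python3 -c "
from h import *
inc(-.0045,-.108,.2)"
```

```text
inc [ 0.53 -8.28 -9.67] turn -15.29 tilt [-0.     0.002 -1.   ] F [-0.6  0.   0.2] gap 1.0 t 0.1
tcp bench -0.4524 -0.7269 0.2304
```

Emit:
{"api": "step_arm", "payload": {
  "increments": [0,-0.8,-0.9,-1.5,0.3,0,-1.5,-1.75,-3,0.65,0,-2.2,-2.6,-4.5,0.65,0,-2.9,-3.4,-6,0.65,0,-3.6,-4.2,-7.5,0.65]
}}

```text
t: 0.72
tcp_pos: [0.3618, -0.3197, 0.2307]
tool_rot: [0.623, 0.336, -0.622, 0.335]
force: [0.7, -0.1, -0.7]
finger_gap: 0.348
```

```bash
python3 -c "
from h import *
inc(-.0045,-.108,.2)"
```

```text
inc [ 0.53 -0.36 -7.49] turn -7.75 tilt [-0.     0.002 -1.   ] F [ 0.7 -0.1 -0.7] gap 0.348 t 0.725
tcp bench -0.2688 -0.4723 0.2307
```

Emit:
{"api": "step_arm", "payload": {
  "increments": [0,-0.1,-0.8,-1.5,0.65,0.1,-0.1,-1.6,-3,0.65,0.2,-0.2,-2.5,-4.5,0.65,0.2,-0.3,-3.4,-6,0.65,0.3,-0.3,-4.3,-7.7,0.65]
}}

```text
t: 1.35
tcp_pos: [0.489, -0.0925, 0.2132]
tool_rot: [0.476, 0.524, -0.475, 0.523]
force: [0.4, 0.0, -0.5]
finger_gap: 0.351
```

```bash
python3 -c "
from h import *
inc(-.0045,-.108,.17)"
```

```text
inc [ 0.73  1.94 -2.5 ] turn 0.01 tilt [-0.     0.002 -1.   ] F [ 0.4  0.  -0.5] gap 0.351 t 1.35
tcp bench -0.1208 -0.2581 0.2132
```

Emit:
{"api": "step_arm", "payload": {
  "increments": [0.1,0.5,-0.7,0,0.65,0.2,1.1,-1.4,0,0.65,0.4,1.6,-2.1,0,0.65,0.7,1.94,-2.5,0,0.65,0.73,1.94,-2.5,0,0.65]
}}

```text
t: 1.98
tcp_pos: [0.5903, 0.0699, 0.1679]
tool_rot: [0.475, 0.525, -0.475, 0.523]
force: [-0.3, -0.8, -0.1]
finger_gap: 0.346
```

```bash
python3 -c "
from h import *;import cv2
inc(-.0045,-.108,.093)
a=snapshot('top')[115:285,145:330]; b=snapshot('side')[170:340,160:330]
f=lambda i:cv2.resize(i,None,fx=3,fy=3,interpolation=2)[:510]
cv2.imwrite('pics/c1.png',np.hstack([f(b)[:,:],f(a)])[:, :1065]); 
cv2.imwrite('pics/c1.png',cv2.resize(cv2.imread('pics/c1.png'),(800,383)))
"
```

```text
inc [1.25 0.   0.04] turn 0.05 tilt [-0.003  0.002 -1.   ] F [-0.3 -0.8 -0.1] gap 0.346 t 1.975
tcp bench -0.0046 -0.1059 0.1679
```

View pics/c1.png

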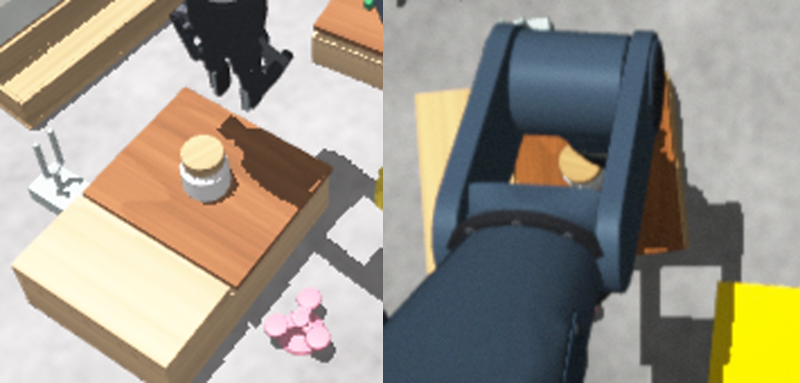

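The gripper hangs in the side view at about (230,60), on the -y side of the jar (205,170). Both fingertips are clear of it, so I'll descend.

Emit:
{"api": "step_arm", "payload": {
  "increments": [0.3,0,0.04,0,0.65,0.6,0,0.04,0,0.65,0.9,0,0.04,0,0.65,1.15,0,0.04,0,0.65,1.22,0,0.04,0,0.65]
}}

```text
t: 2.7
tcp_pos: [0.5891, 0.0647, 0.0953]
tool_rot: [0.475, 0.525, -0.476, 0.522]
force: [0.2, -0.1, -0.2]
finger_gap: 0.35
```

```bash
python3 -c "
from h import *;import cv2
inc(-.0045,-.055,.094)
b=snapshot('side')[190:310,180:320]
cv2.imwrite('pics/c2.png',cv2.resize(b,None,fx=5,fy=5,interpolation=2))
"
```

```text
inc [ 0.02  0.03 -0.93] turn 0.0 tilt [-0.004  0.002 -1.   ] F [ 0.2 -0.1 -0.2] gap 0.35 t 2.7
tcp bench -0.0063 -0.111 0.0953
```

View pics/c2.png

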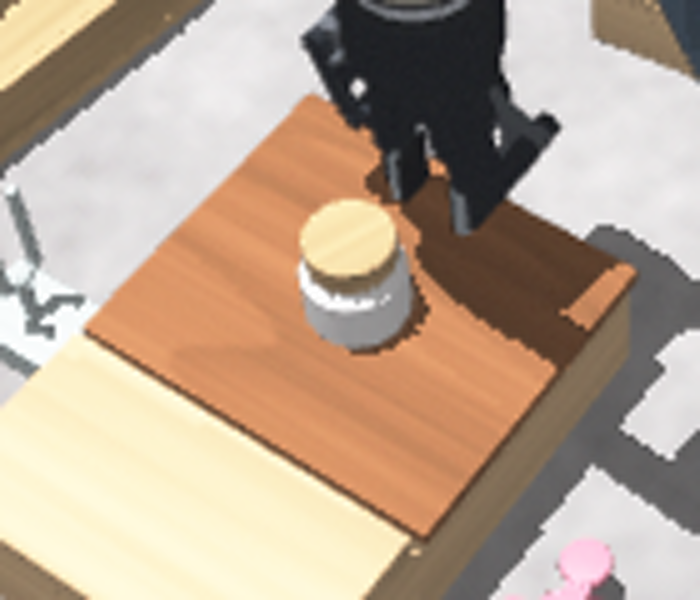

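The two fingertips are at (400,200) and (465,232) in the crop, just behind the jar (355,275), with a gap left. I'll work out their real height.

```bash
python3 -c "
from h import *
m=camera_model('side');f=200/np.tan(np.radians(m['vertical_fov'])/2)
for dx in(-.02,.02):
  for z in(.095,.105,.115):
    c=m['R']@np.r_[w(-.006+dx,-.102),z]+m['t']; u=c[:2]/c[2]*f+[m['cx'],m['cy']]; print(dx,z,((u-[180,190]+.4)*5).round(0))
"
```

```text
-0.02 0.095 [461. 236.]
-0.02 0.105 [460. 224.]
-0.02 0.115 [459. 212.]
0.02 0.095 [396. 200.]
0.02 0.105 [394. 188.]
0.02 0.115 [393. 176.]
```

Emit:
{"api": "step_arm", "payload": {
  "increments": [0.02,0.03,-0.2,0,0.65,0.03,0.03,-0.35,0,0.65,0.03,0.03,-0.5,0,0.65,0.03,0.03,-0.65,0,0.65,0.03,0.03,-0.8,0,0.65]
}}

```text
t: 3.38
tcp_pos: [0.5866, 0.1134, 0.0937]
tool_rot: [0.475, 0.524, -0.476, 0.522]
force: [0.6, -1.9, 0.3]
finger_gap: 0.348
```

```bash
python3 -c "
from h import *;import cv2
inc(-.0045,.061,.094)
b=snapshot('side')[190:310,180:320]
cv2.imwrite('pics/c3.png',cv2.resize(b,None,fx=5,fy=5,interpolation=2))
"
```

```text
inc [-0.   -0.   -2.05] turn 0.01 tilt [-0.003  0.001 -1.   ] F [ 0.6 -1.9  0.3] gap 0.348 t 3.375
tcp bench -0.0042 -0.0623 0.0937
```

View pics/c3.png

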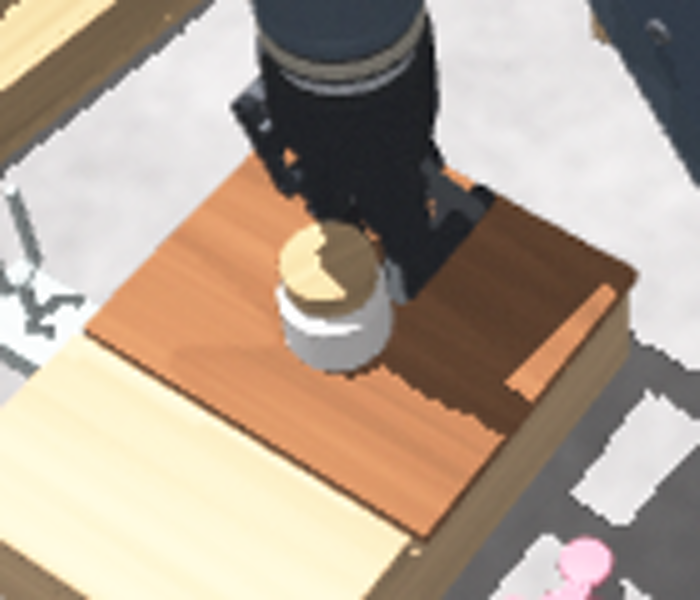

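The jar slid upright: its cap moved from (350,238) to (330,268) and it rests against both fingers. I'll keep pushing slowly.

```bash
cat >> h.py <<'E'
def bf(n,u,v,z):
    b=onz(n,u,v,z)[:2]-P; c,q=np.cos(TH),np.sin(TH); return np.round([c*b[0]+q*b[1],-q*b[0]+c*b[1]],4)
E
python3 -c "
from h import *
print(bf('side',180+330/5-.4,190+264/5-.4,.143),bf('side',180+348/5-.4,190+237/5-.4,.143))"
```

```text
[-0.0075 -0.0296] [-0.005  -0.0462]
```

Emit:
{"api": "step_arm", "payload": {
  "increments": [0,0,-0.2,0,0.65,0,0,-0.36,0,0.65,0,0,-0.52,0,0.65,0,0,-0.68,0,0.65,0,0,-0.84,0,0.65]
}}

```text
t: 4.05
tcp_pos: [0.5814, 0.1654, 0.0938]
tool_rot: [0.475, 0.525, -0.476, 0.522]
force: [-0.6, -0.1, -0.2]
finger_gap: 0.348
```

Emit:
{"api": "step_arm", "payload": {
  "increments": [0,0,-0.1,0,0.65,0,0,-0.25,0,0.65,0,0,-0.4,0,0.65,0,0,-0.55,0,0.65,0,0,-0.7,0,0.65]
}}

```text
t: 4.68
tcp_pos: [0.5772, 0.2079, 0.0937]
tool_rot: [0.475, 0.525, -0.476, 0.522]
force: [-0.5, -0.4, -0.8]
finger_gap: 0.349
```

```bash
python3 -c "
from h import *;import cv2
inc(-.0045,.061,.094)
b=snapshot('side')[220:340,160:300]
cv2.imwrite('pics/c4.png',cv2.resize(b,None,fx=5,fy=5,interpolation=2))
"
```

```text
inc [-0.    0.   -0.47] turn 0.02 tilt [-0.004  0.002 -1.   ] F [-0.5 -0.4 -0.8] gap 0.349 t 4.675
tcp bench -0.0047 0.0326 0.0937
```

View pics/c4.png

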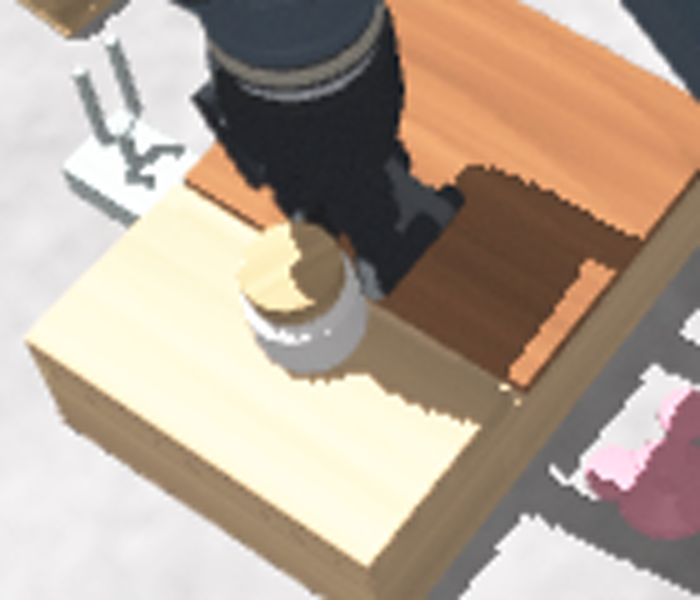

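The jar stands upright just past the seam, with its cap at (290,268). I'll push about 28 mm more, hold, then draw back.

Emit:
{"api": "step_arm", "payload": {
  "increments": [0,0,-0.12,0,0.65,0,0,-0.25,0,0.65,0,0,-0.37,0,0.65,0,0,-0.47,0,0.65,0,0,-0.48,0,0.65]
}}

```text
t: 5.35
tcp_pos: [0.5742, 0.2382, 0.0939]
tool_rot: [0.475, 0.525, -0.475, 0.522]
force: [0.3, -0.0, 0.1]
finger_gap: 0.35
```

Emit:
{"api": "step_arm", "payload": {
  "increments": [0,0,0.15,0,0.65,0,0,0.5,0,0.65,-0.3,0,1.0,0,0.65,-0.8,0,1.5,0,0.65,-1.0,0,1.5,0,0.65]
}}

```text
t: 5.98
tcp_pos: [0.5845, 0.145, 0.1553]
tool_rot: [0.477, 0.523, -0.476, 0.522]
force: [0.0, -0.8, -0.2]
finger_gap: 0.351
```

```bash
python3 -c "
from h import *;import cv2
inc(-.091,-.0515,.12)
b=snapshot('side')[200:340,140:320]
cv2.imwrite('pics/c5.png',cv2.resize(b,None,fx=4,fy=4,interpolation=2))
"
```

```text
inc [ 0.59 -1.46  0.35] turn -0.02 tilt [-0.001  0.003 -1.   ] F [ 0.  -0.8 -0.2] gap 0.351 t 5.975
tcp bench -0.0033 -0.0306 0.1553
```

View pics/c5.png

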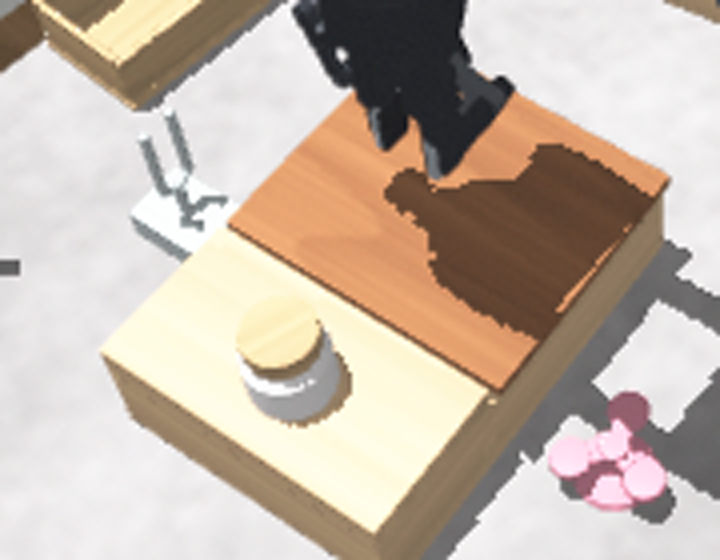

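```bash
python3 -c "
from h import *
print(bf('side',140+279/4-.4,200+332/4-.4,.141))"
```

```text
[-0.0068  0.0952]
```

Emit:
{"api": "step_arm", "payload": {
  "increments": [0,-0.5,0.2,0,1,0,-1.0,0.35,0,1,0.2,-1.4,0.4,0,1,0.5,-1.46,0.4,0,1,0.5,-1.46,0.4,0,1]
}}

```text
t: 6.65
tcp_pos: [0.4979, 0.1148, 0.1247]
tool_rot: [0.476, 0.525, -0.476, 0.521]
force: [0.0, -0.0, 0.6]
finger_gap: 0.001
```

```bash
python3 -c "
from h import *
inc(-.092,-.055,.085)"
```

```text
inc [0.66 0.01 0.04] turn -0.01 tilt [-0.004  0.004 -1.   ] F [ 0.  -0.   0.6] gap 0.001 t 6.65
tcp bench -0.0924 -0.0525 0.1247
```

Emit:
{"api": "step_arm", "payload": {
  "increments": [0.3,0,0,0,1,0.5,0,0,0,1,0.62,0,0,0,1,0.7,0,0,0,1,0.73,0,0,0,1]
}}

```text
t: 7.28
tcp_pos: [0.4979, 0.1151, 0.0815]
tool_rot: [0.476, 0.525, -0.476, 0.521]
force: [-1.4, 0.5, 6.8]
finger_gap: -0.004
```

```bash
python3 -c "
from h import *
inc(-.092,-.055,.079)"
```

```text
inc [0.04 0.01 0.05] turn -0.01 tilt [-0.003  0.004 -1.   ] F [-1.4  0.5  6.8] gap -0.004 t 7.275
tcp bench -0.0923 -0.0523 0.0815
```

Contact at 6.8 N. I'll press about 2 mm more, then retreat up and towards the robot.

Emit:
{"api": "step_arm", "payload": {
  "increments": [0.03,0,0,0,1,0.05,0,0,0,1,0.05,0,0,0,1,0.05,0,0,0,1,0.05,0,0,0,1]
}}

```text
t: 7.9
tcp_pos: [0.4979, 0.1151, 0.0794]
tool_rot: [0.476, 0.525, -0.476, 0.521]
force: [-2.1, -0.5, 6.8]
finger_gap: 0.002
```

Emit:
{"api": "step_arm", "payload": {
  "increments": [-0.4,0,0,0,1,-1.2,-0.1,0,0,1,-2.2,-0.3,0,0,1,-2.8,-0.6,0,0,1,-2.8,-0.6,0,0,1]
}}

```text
t: 8.52
tcp_pos: [0.4634, 0.1112, 0.2506]
tool_rot: [0.478, 0.523, -0.474, 0.523]
force: [0.0, 0.4, -0.7]
finger_gap: -0.005
```

```bash
python3 -c "
from h import *;import cv2
inc(-.092,-.055,.2)
b=snapshot('side')[130:350,140:420]
cv2.imwrite('pics/c6.png',cv2.resize(b,None,fx=2.7,fy=2.7,interpolation=2))
"
```

```text
inc [0.85 0.58 0.04] turn -0.0 tilt [ 0.004  0.004 -1.   ] F [ 0.   0.4 -0.7] gap -0.005 t 8.525
tcp bench -0.127 -0.0529 0.2506
```

View pics/c6.png

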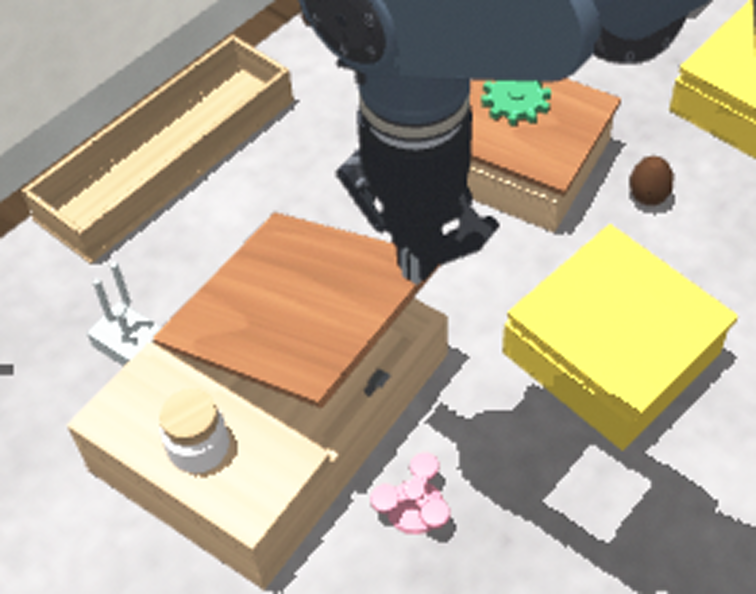

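The lid is ajar, the jar stands on the ledge at (190,430), and the small box, gear, egg, fork and spinner are in place. I'll move further clear, let things settle and check once more.

Emit:
{"api": "step_arm", "payload": {
  "increments": [-0.3,-0.1,0,0,1,-0.5,-0.2,0,0,1,-0.5,-0.2,0,0,1,-0.5,-0.2,0,0,1,-0.5,-0.2,0,0,1]
}}

```text
t: 9.2
tcp_pos: [0.4509, 0.1099, 0.2781]
tool_rot: [0.477, 0.524, -0.475, 0.522]
force: [-0.6, 0.6, 0.5]
finger_gap: 0.002
```

Emit:
{"api": "step_arm", "payload": {
  "increments": [0,0,0,0,1,0,0,0,0,1,0,0,0,0,1,0,0,0,0,1,0,0,0,0,1]
}}

```text
t: 9.82
tcp_pos: [0.4509, 0.1098, 0.2781]
tool_rot: [0.477, 0.524, -0.475, 0.522]
force: [0.5, -0.4, 0.6]
finger_gap: 0.001
```

```bash
python3 -c "
from h import *;import cv2
inc(-.092,-.055,.2)
b=snapshot('side')[130:350,140:420]
cv2.imwrite('pics/c7.png',cv2.resize(b,None,fx=2.7,fy=2.7,interpolation=2))
"
```

```text
inc [1.3  0.79 0.04] turn -0.0 tilt [-0.     0.004 -1.   ] F [ 0.5 -0.4  0.6] gap 0.001 t 9.825
tcp bench -0.1396 -0.053 0.2781
```

View pics/c7.png

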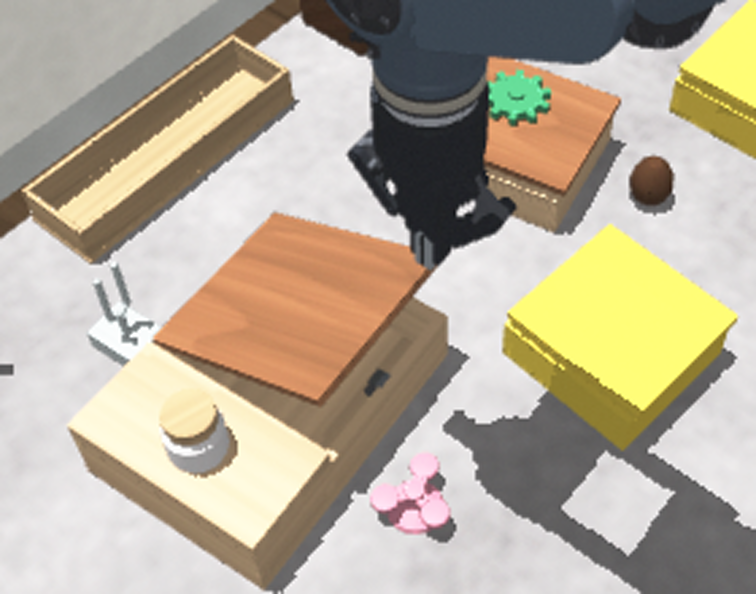

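The lid is in the same place in both pictures (front corner at about (320,400)), and the jar is unmoved at (190,430). The hand is clear, so I'm handing in.

```bash
python3 -c "
from station import *
print(sign_off())"
```

```text
the job is handed in; nothing more can be done
None
```

The job is done and handed in at about 9.9 s; `sign_off` reports no verdict. I pushed the jar onto the ledge with two parted fingertips, pressed the lid's front edge down, and lifted the hand away so the lid sprang ajar.

- **Jar:** it stayed upright in every picture. After the push I measured it at about x -7, y +95 mm in the box's frame, well inside the limits, and it looked unmoved in the last picture.
- **Lid press:** the fingertips went to about 5.6 mm below the lid's shut height with 6.8 N on the tool. That is past the catch at roughly 4 mm.
- **Lid ajar:** two pictures 1.3 s apart show the lid at rest in the same place. I judged its angle by eye and did not measure it.
- **Other things:** the smaller box is shut and the gear, egg, spinner and fork look unmoved, also by eye. The hand is about 100 mm or more above the open lid, with no contact force beyond sensor noise.

No check failed. My fit of the box's position disagreed with single corner readings by up to about 5 mm, which was good enough for this task.

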